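# Kit the ferrules with their hose inserts

## Robot

A 7-joint arm with a two-finger parallel gripper is mounted at the origin on the work surface. World frame = base frame: x ahead of the robot, y to its left, z up, the work surface at z = 0. Lengths are in mm, angles in rad, forces in N, time in s.
With the tool pointing down it reaches from about 400 to 875 mm from the base axis. Payload 4.4 kg.
Tool frame: the origin (TCP) lies at the very end of the fingers, on their centre line; the grasp point (between the pads) lies 19 mm behind it (arm.pinch_z is the distance from the TCP to the grasp point, in mm); y points along the fingers, z is the direction in which the jaws open and shut, and the axes are right-handed (so a half turn about y gives the same grasp; the last joint's range is limited). The gripper opens to 85 mm and grips with 20 to 120 N. Pads are 22 mm wide; open, the fingers measure 114 mm over their backs; the gripper's body (76 mm by 85 mm) begins 54 mm behind the grasp point. The pads swing forward as they close: fully open they stand 13 mm farther back than shut.
Start: joints at [-1.212, 0.628, 0.038, 1.517, -0.027, 0.996, -0.02], TCP at [267.869, 592.253, 231.313] pointing down, gripper open.
Joint ranges: [-3.06, 3.06], [-0.37, 2.12], [-1.25, 1.32], [0.18, 2.47], [-1.1, 4.24], [0.23, 1.98], [-2.94, 2.94]. Speed limits (rad/s): [2.57, 2.57, 3.14, 3.14, 3.14, 3.14, 3.14].

## Interface

Orientations are given as [roll, pitch, yaw] about the fixed x, y, z axes, in that order (R = Rz(yaw) Ry(pitch) Rx(roll)).
In Python, from plant import status, cams, ticket, find_in, spot_point, arm gives the robot as it stands.
- The arm moves only by the tool jog_arm, never from a script. Its arguments are lists of equal length, an entry for each row: "rot": the turn, a rotation vector about the tool's x, y, z in rad, a list of three; "travel": the shift along the tool's x, y, z in mm, a list of three; "claw": the finger opening in mm, from 0 to 85.4. A call has 1 to 8 rows; each row shifts and turns the commanded pose from where the row before left it, along the tool's axes as they then stand; what a row does not reach is not made up. A row lasts 1/12 s, in which the tool goes at most 41.7 mm and 7.16 degrees, less where a joint would pass 70% of its speed; a pose out of reach is approached as far as the arm can. A call is refused whole if a number of a shift passes 41.7 or a number of a turn 0.125, either way. A call with a gripper value outside its range is refused whole. The fingers move at their own pace and stop on an object; "grip_force" is the grip in N (left out, the last holds). Time passes only in rows, so rows that do not move let the fingers close. It gives the time, the measured TCP pose, the force and the opening at its end, in the units of the state.
- status.read_state(): the state, without advancing time (a new reading comes with each control period).
- cams.get_image(name): name is "scene" or "top"; returns a dict with "frame" (400x640x3 uint8, red, green, blue), "fx", "fy", "cx", "cy" (pixels), "D" ([k1, k2, p1, p2, k3] as OpenCV has them; the pictures are not rectified), "R" (3x3) and "t" (3): a world point X has camera coordinates R X + t. Camera axes: x right, y down, z forward; pixel columns grow to the right and rows downward; lengths in mm; the calibration is good to about 2 mm. A picture is of the moment at which its call begins. There is no depth.
- ticket.close_job(): hands the job in, once; it reports no verdict.
Trained networks look in a picture, given as the dict that the camera call returned (one of the last four; its "shot" number tells which), for a name from the list of things; names that differ only in an ending like _2 or _b are one class to them, and where a whole thing is asked for, a point or a joint stands for the part that bears it (a point fixed in the world has none). Each returns a list of dicts, best first, with "conf" (0 to 1); they miss things now and then, are a little off and sometimes report something else, mostly with a low value. They report only what shows in the picture. A call takes as long as a camera call. They do not tell look-alikes from the thing itself.
- find_in(picture, query): "position" ([x, y, z] in mm, in the coordinates of the camera as it stood for that picture, good to about 4 mm: the middle of the surface that is visible of it).
- spot_point(picture, query): "position" ([x, y, z] in mm, in the coordinates of the camera as it stood for that picture, good to about 4 mm: a listed point, or the origin of a listed thing).
The state is a dict: "t": time; "qpos": joint angles; "qvel": joint speeds; "joint_torque": joint torques, N m; "eef_pos": TCP position; "orientation": TCP orientation; "wrist_force": force on the tool from outside, world axes, zero at the start; "moment": the same for the moment, N m; "finger_gap": opening from 0.0 (shut) to 1.0 (fully open).
Only numpy, scipy, OpenCV 4.12 (cv2) and the standard library are available. Lean on these libraries where they do the work, as an engineer would, in place of code of your own. Each camera call takes 0.05 s, during which the arm holds its last target.

## Task

Make up the kit for crimping: pick out the four loose round steel ferrules standing among the parts on the bench top and stand each one upright on the floor of the blue four-compartment tray, in the compartment that holds the hose insert of its size, the smallest ferrule beside the smallest insert and so on up to the largest. Set each ferrule down beside its insert, not over it, and leave the inserts standing where they are.

Things in the scene. Friction and masses are not known exactly. Their poses are not given: they have to be found in the camera images.
- kit_tray: blue kit tray, fixed flat on the bench, 212 mm (its x) by 272 mm (its y), yaw within 0.25 rad of 0. Origin: centre of its underside. Floor 4 mm thick; walls 4 mm thick, 24 mm high. A cross of 4 mm dividers, 21 mm high, makes 4 compartments, 100 x 130 mm inside, centred at x +-52, y +-67 mm. In each an insert stands about 32 mm off the compartment centre, towards one y end; the other end is free.
- ferrule_6: the smallest of the four ferrules: plain round steel sleeve, 20 mm outside diameter, 14 mm bore open at the top, 30 mm high, standing upright on the bench. Origin: centre of its lower end; z up along its axis. No other part on the bench is a plain round sleeve of this kind (the rest are hexagonal, square or flat).
- ferrule_12: the second smallest of the four ferrules: plain round steel sleeve, 28 mm outside diameter, 21 mm bore open at the top, 38 mm high, standing upright on the bench. Origin: centre of its lower end; z up along its axis. No other part on the bench is a plain round sleeve of this kind (the rest are hexagonal, square or flat).
- ferrule_19: the second largest of the four ferrules: plain round steel sleeve, 36 mm outside diameter, 28 mm bore open at the top, 46 mm high, standing upright on the bench. Origin: centre of its lower end; z up along its axis. No other part on the bench is a plain round sleeve of this kind (the rest are hexagonal, square or flat).
- ferrule_25: the largest of the four ferrules: plain round steel sleeve, 46 mm outside diameter, 37 mm bore open at the top, 54 mm high, standing upright on the bench. Origin: centre of its lower end; z up along its axis. No other part on the bench is a plain round sleeve of this kind (the rest are hexagonal, square or flat).
- insert_6: the smallest of the four hose inserts: steel hose fitting standing loose in a tray compartment on its hexagonal nut (19 mm across flats, 15 mm high), its ribbed tail (8 mm diameter) pointing up; 45 mm high in all. Origin: centre of its underside; z up along its axis. It belongs with ferrule_6.
- insert_12: the second smallest of the four hose inserts: steel hose fitting standing loose in a tray compartment on its hexagonal nut (27 mm across flats, 18 mm high), its ribbed tail (14 mm diameter) pointing up; 55 mm high in all. Origin: centre of its underside; z up along its axis. It belongs with ferrule_12.
- insert_19: the second largest of the four hose inserts: steel hose fitting standing loose in a tray compartment on its hexagonal nut (33 mm across flats, 21 mm high), its ribbed tail (20 mm diameter) pointing up; 63 mm high in all. Origin: centre of its underside; z up along its axis. It belongs with ferrule_19.
- insert_25: the largest of the four hose inserts: steel hose fitting standing loose in a tray compartment on its hexagonal nut (41 mm across flats, 24 mm high), its ribbed tail (26 mm diameter) pointing up; 74 mm high in all. Origin: centre of its underside; z up along its axis. It belongs with ferrule_25.
Not all that is in view belongs to the job. What is shaped like the ferrule_25 but red is not meant.

How it is judged:
By the outcome, as a careful person would: the job done as asked, in the order asked, and still so for the second after the job is handed in, with the robot touching nothing.
It also fails if it takes over 96 s, if anything falls off the work surface, if the arm or the gripper's body presses on something with over 40 N, if the wrist force passes 120 N, or if a joint passes its speed limit or range.

## Working session

There is one attempt and no reset: what is moved stays moved. The work goes in short steps, Python scripts to look and compute and a tool call to move; the robot and the scene stay as the last step left them, time stands still between calls to the robot, and variables do not carry over. Pictures are saved under pics/ and viewed, and the job is handed in when it is done.

Besides the shell and the picture viewer there is one more tool, called after "Request:" as name(argument=value, ...) on one line, values as JSON. jog_arm: Moves the arm, as the interface text tells. Its arguments: {"type":"object","properties":{"rot":{"type":"array","items":{"type":"array","items":{"type":"number"}}},"travel":{"type":"array","items":{"type":"array","items":{"type":"number"}}},"claw":{"type":"array","items":{"type":"number"}},"grip_force":{"type":"number"}},"required":["rot","travel","claw"]}

```bash
ls; mkdir -p pics
python3 - <<'E'
from plant import status,cams,arm
import cv2,numpy as np
print(status.read_state())
print([a for a in dir(arm) if a[0]!='_'])
for n in('scene','top'):
    p=cams.get_image(n); cv2.imwrite(f'pics/{n}0.png',cv2.cvtColor(p['frame'],cv2.COLOR_RGB2BGR))
    print({k:(np.round(v,3).tolist() if k!='frame' else 0) for k,v in p.items()})
E
```

```text
pics
{'t': 0.0, 'qpos': array([-1.21177226,  0.6293692 ,  0.03842824,  1.51835616, -0.0269706 ,
        0.99627403, -0.01999676]), 'qvel': array([-0.00136573,  0.00051415,  0.00039813, -0.00093614, -0.00087111,
        0.00084499,  0.00027088]), 'joint_torque': array([ 1.31502375e-04, -5.63396394e+01,  1.22624103e+00, -1.93462050e+01,
        1.10093103e-02,  1.02053408e-02,  1.01073454e-05]), 'eef_pos': array([267.62568127, 591.67587838, 230.37766986]), 'orientation': array([-1.57268488e+00, -4.23566301e-05, -4.24793422e-01]), 'wrist_force': array([-0.46740017,  0.28650983,  0.26510921]), 'moment': array([ 0.0313879 ,  0.01356481, -0.01645167]), 'finger_gap': 1.002931997220445}
['PlanningError', 'pinch_z']
{'frame': 0, 'fx': 378.226, 'fy': 378.226, 'cx': 316.836, 'cy': 198.096, 'D': [-0.049, 0.0, 0.0, 0.0, 0.0], 'R': [[0.707, 0.708, -0.008], [0.403, -0.412, -0.817], [-0.581, 0.574, -0.576]], 't': [-366.387, -166.579, 1076.925], 'shot': 1}
{'frame': 0, 'fx': 419.298, 'fy': 419.298, 'cx': 321.039, 'cy': 194.684, 'D': [0.012, 0.0, 0.0, 0.0, 0.0], 'R': [[-0.003, -1.0, -0.001], [-0.996, 0.003, -0.093], [0.093, 0.001, -0.996]], 't': [-7.344, 496.769, 908.359], 'shot': 2}
```

View pics/scene0.png

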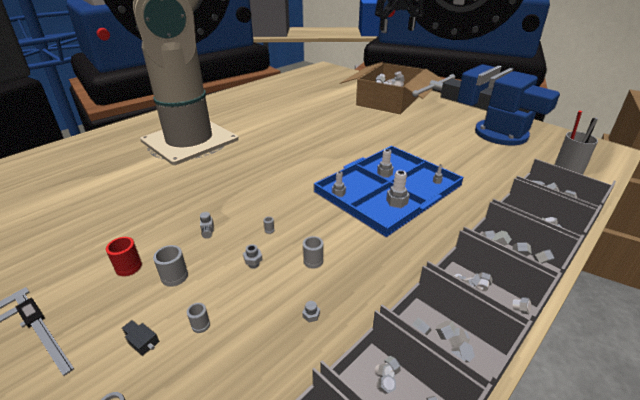

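View pics/top0.png

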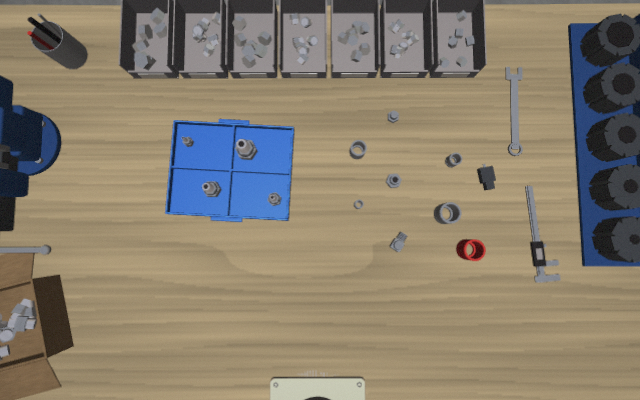

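```bash
cat > h.py <<'E'
from plant import status,cams,find_in,spot_point
import cv2,numpy as np
def cw(p,x): return np.array(p['R']).T@(np.array(x)-np.array(p['t']))
def proj(p,X):
    X=np.atleast_2d(np.array(X,float)); K=np.array([[p['fx'],0,p['cx']],[0,p['fy'],p['cy']],[0,0,1.]])
    return cv2.projectPoints(X,cv2.Rodrigues(np.array(p['R']))[0],np.array(p['t'],float),K,np.array(p['D'],float))[0][:,0]
def back(p,uv,z):
    K=np.array([[p['fx'],0,p['cx']],[0,p['fy'],p['cy']],[0,0,1.]])
    n=cv2.undistortPoints(np.array([[uv]],float),K,np.array(p['D'],float))[0,0]
    d=np.array(p['R']).T@np.array([n[0],n[1],1]); c=-np.array(p['R']).T@np.array(p['t'])
    return c+d*(z-c[2])/d[2]
def save(p,f,crop=None,s=1):
    im=cv2.cvtColor(p['frame'],cv2.COLOR_RGB2BGR)
    if crop: im=im[crop[1]:crop[3],crop[0]:crop[2]]
    cv2.imwrite(f,cv2.resize(im,None,fx=s,fy=s,interpolation=cv2.INTER_CUBIC))
NAMES=['kit_tray']+[f'{a}_{n}' for a in('ferrule','insert') for n in(6,12,19,25)]
E
python3 - <<'E'
from h import *
for c in('top','scene'):
    p=cams.get_image(c)
    if c=='top':
        save(p,'pics/a.png',(320,0,640,240),2.5); save(p,'pics/b.png',(20,20,340,260),2.5)
    for n in NAMES:
        print(c,n,[(np.round(cw(p,r['position'])).tolist(),round(r['conf'],2),np.round(proj(p,cw(p,r['position']))[0]).tolist()) for r in spot_point(p,n)])
E
```

```text
top kit_tray [([557.0, 198.0, 4.0], 0.9, [231.0, 169.0])]
top ferrule_6 [([451.0, -281.0, 0.0], 0.87, [441.0, 216.0]), ([576.0, -307.0, -1.0], 0.7, [451.0, 161.0]), ([598.0, -90.0, -0.0], 0.66, [356.0, 152.0]), ([376.0, -331.0, -4.0], 0.64, [464.0, 249.0]), ([479.0, -91.0, 6.0], 0.58, [357.0, 203.0])]
top ferrule_12 [([451.0, -281.0, 0.0], 0.87, [441.0, 216.0]), ([576.0, -307.0, -1.0], 0.7, [451.0, 161.0]), ([598.0, -90.0, -0.0], 0.66, [356.0, 152.0]), ([376.0, -331.0, -4.0], 0.64, [464.0, 249.0]), ([479.0, -91.0, 6.0], 0.58, [357.0, 203.0])]
top ferrule_19 [([451.0, -281.0, 0.0], 0.87, [441.0, 216.0]), ([576.0, -307.0, -1.0], 0.7, [451.0, 161.0]), ([598.0, -90.0, -0.0], 0.66, [356.0, 152.0]), ([376.0, -331.0, -4.0], 0.64, [464.0, 249.0]), ([479.0, -91.0, 6.0], 0.58, [357.0, 203.0])]
top ferrule_25 [([451.0, -281.0, 0.0], 0.87, [441.0, 216.0]), ([576.0, -307.0, -1.0], 0.7, [451.0, 161.0]), ([598.0, -90.0, -0.0], 0.66, [356.0, 152.0]), ([376.0, -331.0, -4.0], 0.64, [464.0, 249.0]), ([479.0, -91.0, 6.0], 0.58, [357.0, 203.0])]
top insert_6 [([512.0, 239.0, 3.0], 0.79, [212.0, 189.0]), 
[... 1858 characters left out ...]
75, [385.0, 174.0]), ([494.0, 93.0, 5.0], 0.48, [339.0, 194.0]), ([622.0, 295.0, 5.0], 0.42, [437.0, 180.0])]
scene insert_12 [([604.0, 159.0, -0.0], 0.89, [397.0, 203.0]), ([516.0, 236.0, 4.0], 0.75, [385.0, 174.0]), ([494.0, 93.0, 5.0], 0.48, [339.0, 194.0]), ([622.0, 295.0, 5.0], 0.42, [437.0, 180.0])]
scene insert_19 [([604.0, 159.0, -0.0], 0.89, [397.0, 203.0]), ([516.0, 236.0, 4.0], 0.75, [385.0, 174.0]), ([494.0, 93.0, 5.0], 0.48, [339.0, 194.0]), ([622.0, 295.0, 5.0], 0.42, [437.0, 180.0])]
scene insert_25 [([604.0, 159.0, -0.0], 0.89, [397.0, 203.0]), ([516.0, 236.0, 4.0], 0.75, [385.0, 174.0]), ([494.0, 93.0, 5.0], 0.48, [339.0, 194.0]), ([622.0, 295.0, 5.0], 0.42, [437.0, 180.0])]
```

View crops.

View pics/a.png

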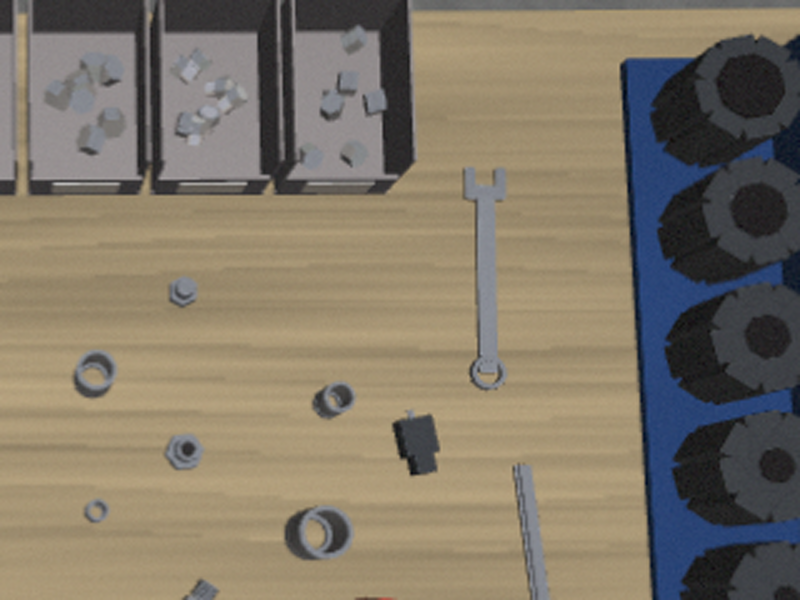

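View pics/b.png

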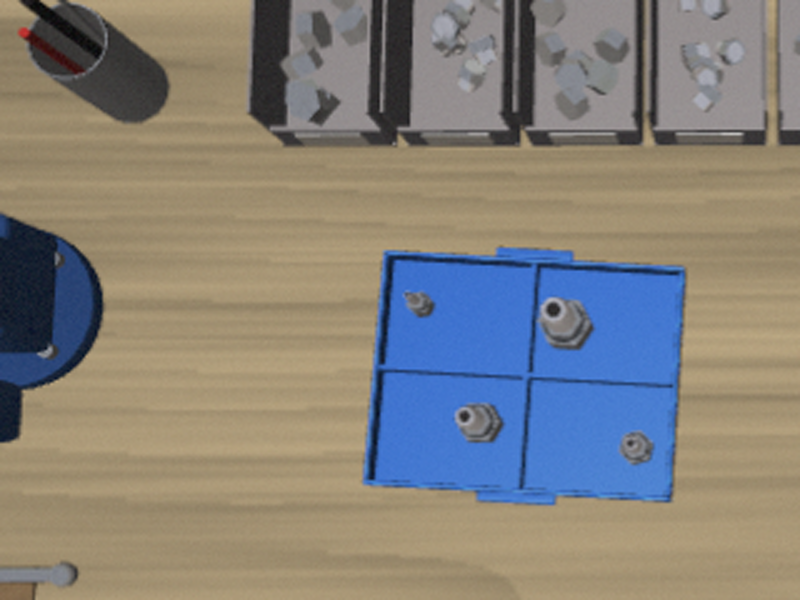

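```bash
cat > fit.py <<'E'
from h import *
from scipy.optimize import minimize
P={c:cams.get_image(c) for c in('top','scene')}
def box(x,y,yaw):
    c,s=np.cos(yaw),np.sin(yaw)
    return np.array([[x+c*a-s*b,y+s*a+c*b,z] for a in(-106,106) for b in(-136,136) for z in(0,24)])
def cyl(x,y,d,h,z0=0):
    t=np.linspace(0,2*np.pi,48,endpoint=False)
    return np.array([[x+d/2*np.cos(a),y+d/2*np.sin(a),z0+z] for z in(0,h) for a in t])
def mask(p,X,s=4):
    uv=cv2.convexHull((proj(p,X)*s+s/2-.5).astype(np.float32))
    m=np.zeros((400*s,640*s),np.uint8); cv2.fillPoly(m,[np.round(uv).astype(np.int32)],255)
    return cv2.resize(m,(640,400),interpolation=cv2.INTER_AREA)/255.
E
python3 - <<'E'
from fit import *
B={}
for c,p in P.items():
    f=p['frame'].astype(int); m=((f[...,2]-f[...,0])>60).astype(np.uint8)
    n,l,st,_=cv2.connectedComponentsWithStats(m)
    u,v=proj(p,[557,196,4])[0].astype(int)
    k=np.argmax([ (st[i,4] if st[i,0]<u<st[i,0]+st[i,2] and st[i,1]<v<st[i,1]+st[i,3] and i>0 else 0) for i in range(n)])
    hull=np.zeros_like(m); 
    mm=cv2.morphologyEx((l==k).astype(np.uint8),cv2.MORPH_CLOSE,np.ones((25,25)));B[c]=mm;print(c,st[k])
def cost(q,cs=('top','scene')):
    return sum(np.abs(mask(P[c],box(q[0],q[1],q[2]/100))-B[c]).sum() for c in cs)
for cs in(('top',),('scene',),('top','scene')):
    r=min((minimize(cost,[557,196,y0],args=(cs,),method='Nelder-Mead',options=dict(initial_simplex=[[557,196,y0],[563,196,y0],[557,202,y0],[557,196,y0+6]])) for y0 in(-6,6)),key=lambda r:r.fun); print(cs,r.x,r.fun)
q=r.x
fer={6:(477,-90,20,30),12:(575,-308,28,38),19:(599,-92,36,46),25:(454,-284,46,54)}
# ferrule fits: mask of non-wood (low saturation)
res={}
for n,(x,y,d,h) in fer.items():
    G={}
    for c,p in P.items():
        hsv=cv2.cvtColor(p['frame'],cv2.COLOR_RGB2HSV); G[c]=hsv[...,1].astype(float)
    def cst(w,cs):
        s=0
        for c in cs:
            m=mask(P[c],cyl(w[0],w[1],d,h)); ring=np.clip(mask(P[c],cyl(w[0],w[1],d+16,h+8,-4))-m,0,1)
            s+= (m*G[c]).sum()/m.sum()-(ring*G[c]).sum()/ring.sum()
        return s
    for cs in(('top',),('scene',),('top','scene')):
        rr=minimize(cst,[x,y],args=(cs,),method='Nelder-Mead',options=dict(initial_simplex=[[x-4,y-4],[x+5,y],[x,y+5]]));print(n,cs,rr.x.round(1),round(rr.fun,1))
    res[n]=rr.x
print(res)
for c,p in P.items():
    im=cv2.cvtColor(p['frame'],cv2.COLOR_RGB2BGR); im=cv2.resize(im,None,fx=3,fy=3,interpolation=cv2.INTER_CUBIC)
    L=lambda X:cv2.polylines(im,[(cv2.convexHull(proj(p,X).astype(np.float32))*3+1).astype(np.int32)],True,(0,255,255),1)
    L(box(q[0],q[1],q[2]/100))
    for n,(x,y,d,h) in fer.items(): L(cyl(*res[n],d,h))
    if c=='top': im=im[300:690,480:1410]
    else: im=im[420:1020,300:1400]
    s=min(800/im.shape[1],1); cv2.imwrite(f'pics/fit_{c}.png',cv2.resize(im,None,fx=s,fy=s,interpolation=cv2.INTER_AREA))
E
```

```text
top [  165   119   129   103 10584]
scene [ 314  146  149   90 5372]
('top',) [554.61379114 195.51056972  -5.73689993] 375.93333333333334
('scene',) [553.63441136 197.53476581  -5.93464665] 274.43529411764706
('top', 'scene') [554.26291703 195.98866931  -5.83899234] 666.5019607843137
6 ('top',) [477. -92.] -47.4
6 ('scene',) [477.4 -92. ] -56.0
6 ('top', 'scene') [477.2 -92.1] -103.4
12 ('top',) [ 575.8 -305.5] -56.0
12 ('scene',) [ 576.3 -306.3] -59.6
12 ('top', 'scene') [ 575.8 -306.1] -115.5
19 ('top',) [599.  -90.7] -49.3
19 ('scene',) [599.4 -90.8] -59.3
19 ('top', 'scene') [599.6 -90.9] -108.4
25 ('top',) [ 455.3 -285.4] -51.0
25 ('scene',) [ 456.4 -286. ] -60.5
25 ('top', 'scene') [ 455.2 -285.4] -111.3
{6: array([477.21809061, -92.05743196]), 12: array([ 575.81833061, -306.06076523]), 19: array([599.56273942, -90.88051518]), 25: array([ 455.22530737, -285.44412878])}
```

View pics/fit_top.png

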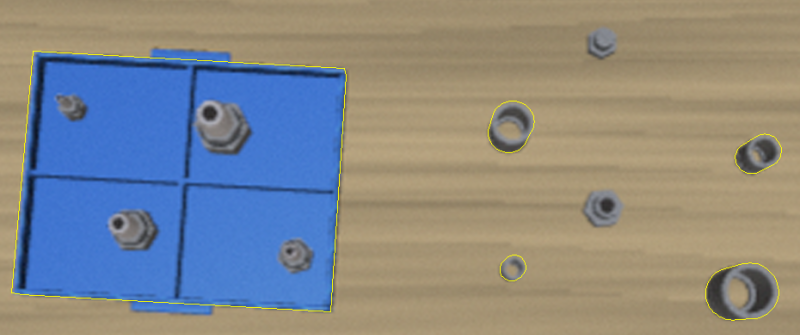

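View pics/fit_scene.png

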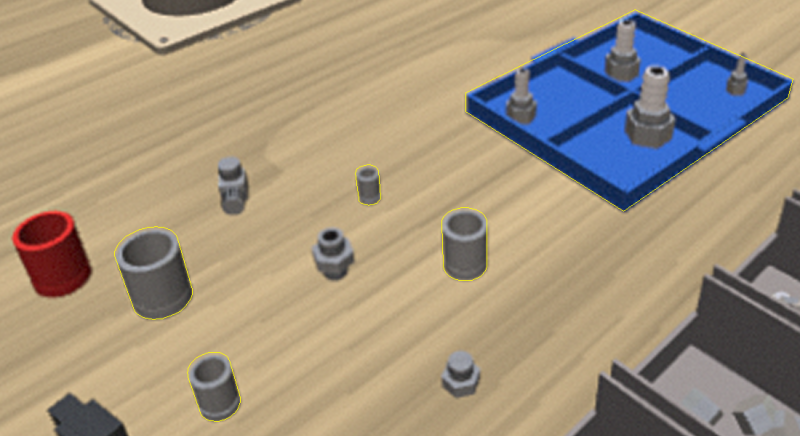

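```bash
cat > geo.py <<'E'
import numpy as np
T=(554.5,196.3,-0.058)
F={6:(477.2,-92),12:(575.9,-306),19:(599.4,-90.8),25:(455.4,-285.6)}
L={6:(52,67-30),12:(-52,-67+30),19:(-52,67+30),25:(52,-67-30)}
def w(l): c,s=np.cos(T[2]),np.sin(T[2]); return np.array([T[0]+c*l[0]-s*l[1],T[1]+s*l[0]+c*l[1]])
G={n:w(l) for n,l in L.items()}
def go(x,y,z,yaw):
    # shift and rot needed from measured pose, in tool axes after the turn
    from plant import status
    from scipy.spatial.transform import Rotation as R
    s=status.read_state(); r=R.from_euler('xyz',s['orientation']); t=R.from_euler('xyz',[-np.pi/2,0,yaw])
    d=np.array([x,y,z])-s['eef_pos']
    print('t',round(s['t'],2),'pos',s['eef_pos'].round(1),'rpy',s['orientation'].round(3),'gap',round(s['finger_gap']*85.4,1))
    print(' turn(tool)',(r.inv()*t).as_rotvec().round(3),'shift tool-now',r.inv().apply(d).round(1),'shift tool-target',t.inv().apply(d).round(1),'world',d.round(1))
E
python3 - <<'E'
from geo import *
for n in G: print(n,G[n].round(1), w((L[n][0],np.sign(L[n][1])*67+ (67 and (np.sign(L[n][1])*67-L[n][1])/30*32))).round(1))
go(*F[6],120,-np.pi/2-.058)
E
```

```text
6 [608.6 230.2] [612.2 292.1]
12 [500.4 162.4] [496.8 100.5]
19 [508.2 296.2] [504.6 234.3]
25 [600.8  96.4] [604.4 158.3]
t 1.2 pos [267.9 592.3 231.3] rpy [-1.571  0.    -0.425] gap 85.5
 turn(tool) [ 0.     1.204 -0.   ] shift tool-now [ 472.7  111.3 -537.2] shift tool-target [671.  111.3 248.7] world [ 209.3 -684.3 -111.3]
```

Request:
jog_arm(rot=[[0,0.12,0],[0,0.12,0],[0,0.12,0],[0,0.12,0],[0,0.12,0],[0,0.12,0],[0,0.12,0],[0,0.12,0]], travel=[[32,0,-24],[34,0,-20],[36,0,-16],[38,0,-11],[39,0,-7],[40,0,-3],[40,0,2],[40,0,7]], claw=[85,85,85,60,60,60,60,60], grip_force=40)

```text
t: 1.87
eef_pos: [417.8, 309.1, 231.6]
orientation: [-1.57, 0.001, -1.39]
wrist_force: [0.7, 0.1, -0.8]
finger_gap: 0.702
```

```bash
python3 -c "
from geo import *
go(*F[6],120,-np.pi/2-.058)"
```

```text
t 1.87 pos [417.8 309.1 231.6] rpy [-1.57e+00  1.00e-03 -1.39e+00] gap 59.9
 turn(tool) [-0.     0.239 -0.001] shift tool-now [405.4 111.4 -13.7] shift tool-target [397.  111.6  82.5] world [  59.4 -401.1 -111.6]
```

Request:
jog_arm(rot=[[0,0.12,0],[0,0.119,0],[0,0,0],[0,0,0],[0,0,0],[0,0,0],[0,0,0],[0,0,0]], travel=[[40,8,4],[40,8,8],[40,8,9],[40,8,9],[40,8,9],[40,8,9],[40,8,9],[40,8,9]], claw=[60,60,60,60,60,60,50,50])

```text
t: 2.53
eef_pos: [480.6, -10.9, 167.3]
orientation: [-1.57, 0.0, -1.623]
wrist_force: [0.8, 0.1, -0.1]
finger_gap: 0.584
```

```bash
python3 -c "
from geo import *
go(*F[6],5,-np.pi/2-.058)"
```

```text
t 2.53 pos [480.6 -10.9 167.3] rpy [-1.57   0.    -1.623] gap 49.9
 turn(tool) [-0.001  0.005 -0.   ] shift tool-now [ 81.2 162.3   0.7] shift tool-target [ 81.1 162.3   1.3] world [  -3.4  -81.1 -162.3]
```

Request:
jog_arm(rot=[[0,0.005,0],[0,0,0],[0,0,0],[0,0,0],[0,0,0],[0,0,0],[0,0,0]], travel=[[41,10,1],[40,20,0.5],[0,35,0],[0,35,0],[0,30,0],[0,20,0],[0,0,0]], claw=[50,50,50,50,50,50,50])

```text
t: 3.12
eef_pos: [475.2, -86.6, 15.7]
orientation: [-1.577, 0.001, -1.629]
wrist_force: [0.3, -0.3, 0.2]
finger_gap: 0.585
```

```bash
python3 -c "
from geo import *
from h import *
go(*F[6],5,-np.pi/2-.058)
p=cams.get_image('scene');save(p,'pics/s1.png',(200,120,360,280),4)
p=cams.get_image('top');save(p,'pics/t1.png',(280,140,440,260),4)"
```

```text
t 3.12 pos [475.2 -86.6  15.7] rpy [-1.577e+00  1.000e-03 -1.629e+00] gap 50.0
 turn(tool) [ 0.006 -0.001 -0.001] shift tool-now [ 5.3 10.6  2.4] shift tool-target [ 5.3 10.7  2.3] world [  2.   -5.4 -10.7]
```

View pics/s1.png

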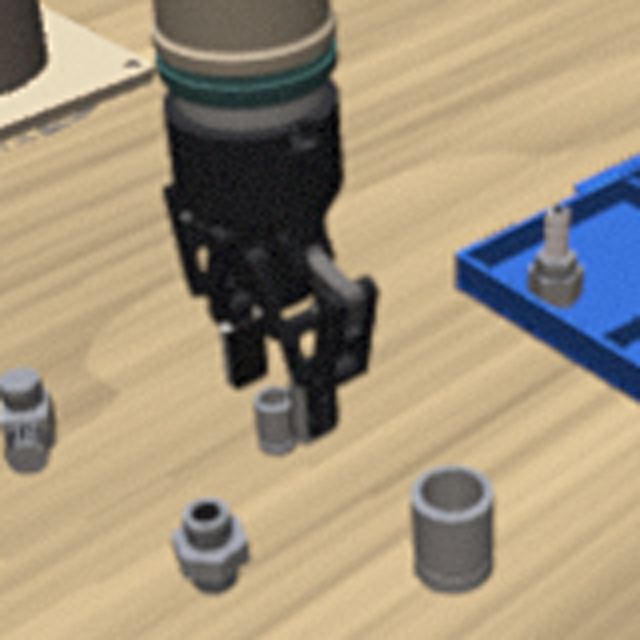

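The ferrule_6 stands between the open fingers (about pixel 275,420 in the crop), and the hex part is clear of them.

```bash
python3 -c "
from geo import *
go(*F[6],5,-np.pi/2-.058)"
```

```text
t 3.22 pos [477.4 -87.   18.8] rpy [-1.572  0.    -1.629] gap 50.3
 turn(tool) [ 0.001 -0.    -0.   ] shift tool-now [ 5.  13.8  0.1] shift tool-target [ 5.  13.8  0.1] world [ -0.2  -5.  -13.8]
```

Request:
jog_arm(rot=[[0,0,0],[0,0,0],[0,0,0],[0,0,0],[0,0,0],[0,0,0],[0,0,0],[0,0,0]], travel=[[2.5,7,0],[2.5,6,0],[0,0,0],[0,0,0],[0,0,0],[0,0,0],[0,0,0],[0,0,0]], claw=[50,45,40,0,0,0,0,0], grip_force=40)

```text
t: 3.88
eef_pos: [477.9, -91.9, 7.0]
orientation: [-1.569, -0.0, -1.628]
wrist_force: [-0.6, 0.3, 7.6]
finger_gap: 0.22
```

```bash
python3 -c "
from geo import *
go(*F[6],5,-np.pi/2-.058)
from plant import status; print(status.read_state()['wrist_force'])"
```

```text
t 3.88 pos [477.9 -91.9   7. ] rpy [-1.569 -0.    -1.628] gap 18.8
 turn(tool) [-0.002  0.     0.   ] shift tool-now [ 0.2  2.  -0.7] shift tool-target [ 0.2  2.  -0.7] world [-0.7 -0.1 -2. ]
[-0.59239141  0.32800214  7.6007861 ]
```

Request:
jog_arm(rot=[[0,0,0],[0,0,0],[0,0,0],[0,0,0],[0,0,0],[0,0,0],[0,0,0],[0,0,0]], travel=[[0,-15,0],[0,-30,0],[0,-40,0],[-25,-25,8],[-35,0,12],[-38,0,13],[-38,0,13],[-38,0,13]], claw=[0,0,0,0,0,0,0,0])

```text
t: 4.55
eef_pos: [546.7, 80.6, 116.8]
orientation: [-1.57, 0.001, -1.629]
wrist_force: [0.1, 0.1, -0.5]
finger_gap: 0.219
```

```bash
python3 -c "
from geo import *
go(*G[6],50,-np.pi/2-.058)"
```

```text
t 4.55 pos [546.7  80.6 116.8] rpy [-1.570e+00  1.000e-03 -1.629e+00] gap 18.7
 turn(tool) [-0.001  0.    -0.001] shift tool-now [-152.9   67.    53. ] shift tool-target [-153.    66.8   53.1] world [ 61.9 149.6 -66.8]
```

Request:
jog_arm(rot=[[0,0,0],[0,0,0],[0,0,0],[0,0,0],[0,0,0],[0,0,0],[0,0,0],[0,0,0]], travel=[[-38,0,13],[-38,0,13],[-38,0,13],[-28,0,10],[-8,15,4],[0,25,0],[0,25,0],[0,0,0]], claw=[0,0,0,0,0,0,0,0])

```text
t: 5.22
eef_pos: [603.9, 224.9, 46.6]
orientation: [-1.579, -0.003, -1.628]
wrist_force: [-1.4, -0.7, -0.8]
finger_gap: 0.215
```

```bash
python3 -c "
from geo import *
from h import *
p=cams.get_image('scene');save(p,'pics/s2.png',(300,80,500,240),4)
p=cams.get_image('top');save(p,'pics/t2.png',(150,80,350,240),4)
go(*G[6],12,-np.pi/2-.058)"
```

```text
t 5.32 pos [607.1 224.8  50.7] rpy [-1.573e+00 -1.000e-03 -1.629e+00] gap 18.5
 turn(tool) [ 0.002 -0.     0.001] shift tool-now [-5.5 38.7  1.3] shift tool-target [-5.5 38.7  1.2] world [  1.5   5.4 -38.7]
```

View pics/s2.png

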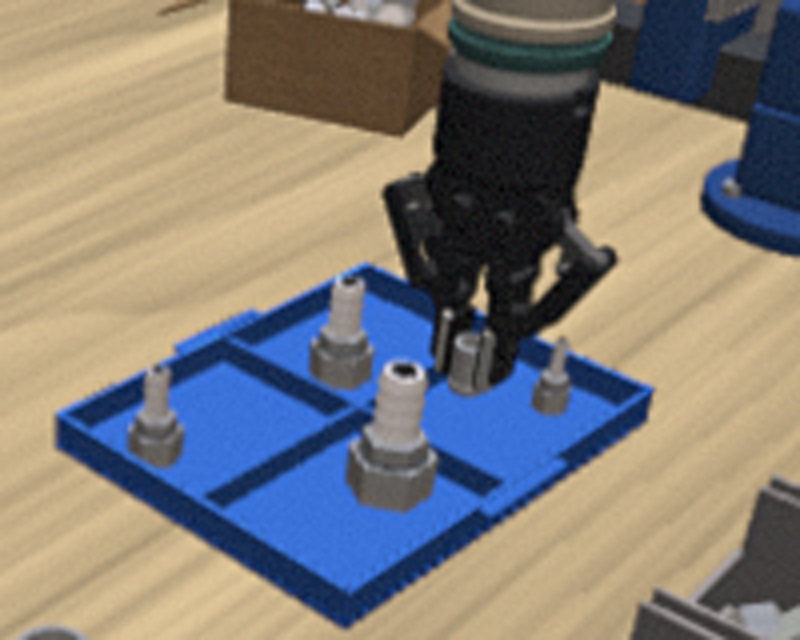

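Ferrule_6 hangs upright in the fingers inside the far-left compartment, between divider and insert_6. I'm lowering it.

Request:
jog_arm(rot=[[0,0,0],[0,0,0],[0,0,0],[0,0,0],[0,0,0],[0,0,0]], travel=[[-3,15,1],[-2,12,0],[0,7,0],[0,3,0],[0,0,0],[0,0,0]], claw=[0,0,0,0,0,0])

```text
t: 5.82
eef_pos: [609.2, 229.8, 14.0]
orientation: [-1.571, -0.0, -1.629]
wrist_force: [0.5, -0.4, -0.5]
finger_gap: 0.216
```

```bash
python3 -c "
from geo import *
go(*G[6],11,-np.pi/2-.058)
from plant import status; print(status.read_state()['wrist_force'])"
```

```text
t 5.82 pos [609.2 229.8  14. ] rpy [-1.571 -0.    -1.629] gap 18.4
 turn(tool) [-0. -0.  0.] shift tool-now [-0.4  3.  -0.7] shift tool-target [-0.4  3.  -0.7] world [-0.7  0.4 -3. ]
[ 0.45931115 -0.4411265  -0.4614146 ]
```

Request:
jog_arm(rot=[[0,0,0],[0,0,0],[0,0,0],[0,0,0]], travel=[[0,1,0],[0,1,0],[0,1,0],[0,0,0]], claw=[0,0,0,0])

```text
t: 6.15
eef_pos: [609.3, 230.1, 11.1]
orientation: [-1.57, 0.0, -1.629]
wrist_force: [0.0, 0.4, -0.3]
finger_gap: 0.219
```

Request:
jog_arm(rot=[[0,0,0],[0,0,0],[0,0,0]], travel=[[0,1,0],[0,1,0],[0,0,0]], claw=[0,0,0])

```text
t: 6.4
eef_pos: [609.4, 230.1, 11.0]
orientation: [-1.57, 0.001, -1.629]
wrist_force: [-3.3, -1.0, 12.9]
finger_gap: 0.217
```

Request:
jog_arm(rot=[[0,0,0],[0,0,0],[0,0,0],[0,0,0],[0,0,0],[0,0,0],[0,0,0],[0,0,0]], travel=[[0,0,0],[0,0,0],[0,0,0],[0,0,0],[0,-15,0],[0,-30,0],[0,-35,0],[0,-35,0]], claw=[22,28,34,36,36,36,36,36])

```text
t: 7.07
eef_pos: [608.6, 229.7, 125.5]
orientation: [-1.572, -0.001, -1.629]
wrist_force: [1.0, 0.8, 0.6]
finger_gap: 0.421
```

```bash
python3 -c "
from geo import *
from h import *
p=cams.get_image('scene');save(p,'pics/s3.png',(300,80,500,240),4)
go(*F[12],120,-np.pi/2-.058)"
```

```text
t 7.12 pos [613.4 230.7 133.4] rpy [-1.56   0.004 -1.629] gap 36.1
 turn(tool) [-0.01  -0.    -0.004] shift tool-now [538.   11.1  -6.2] shift tool-target [538.   13.4  -6.3] world [ -37.5 -536.7  -13.4]
```

View pics/s3.png

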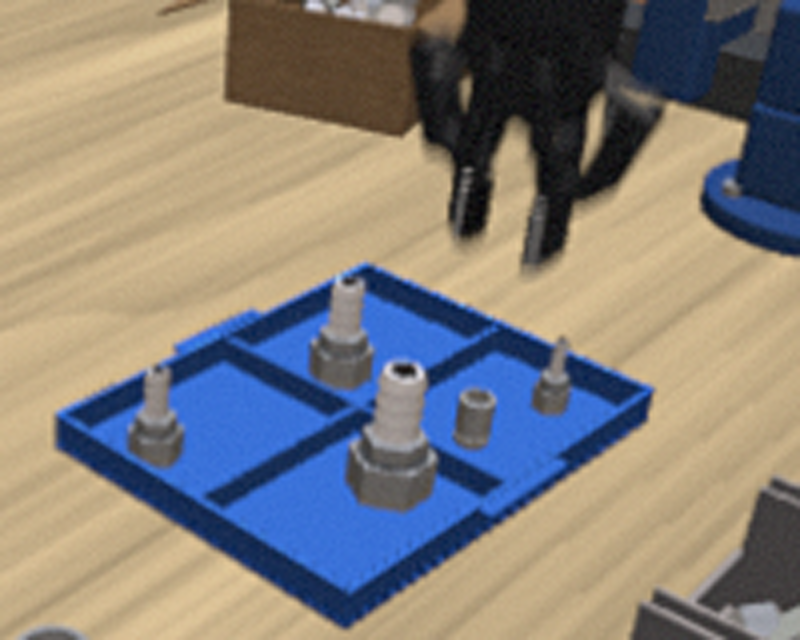

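Ferrule_6 stands upright between the divider and insert_6. Next is ferrule_12.

Request:
jog_arm(rot=[[0,0,0],[0,0,0],[0,0,0],[0,0,0],[0,0,0],[0,0,0],[0,0,0],[0,0,0]], travel=[[30,0,0],[41,0,0],[41,0,0],[41,0,0],[41,0,0],[41,0,0],[41,0,0],[41,0,0]], claw=[50,50,55,58,58,58,58,58])

```text
t: 7.78
eef_pos: [590.5, -88.4, 124.8]
orientation: [-1.57, -0.0, -1.629]
wrist_force: [-0.5, -0.4, -0.3]
finger_gap: 0.678
```

Request:
jog_arm(rot=[[0,0,0],[0,0,0],[0,0,0],[0,0,0],[0,0,0],[0,0,0],[0,0,0],[0,0,0]], travel=[[41,0,0],[41,0,0],[41,0,0],[41,0,0],[37,0,0],[20,20,0],[0,30,0],[0,0,0]], claw=[58,58,58,58,58,58,58,58])

```text
t: 8.45
eef_pos: [573.9, -307.6, 69.9]
orientation: [-1.578, 0.003, -1.633]
wrist_force: [-0.7, 1.9, -0.3]
finger_gap: 0.674
```

```bash
python3 -c "
from geo import *
from plant import cams
cams.get_image('top')
go(*F[12],12,-np.pi/2-.058)"
```

```text
t 8.5 pos [ 575.5 -306.1   71.8] rpy [-1.576  0.003 -1.63 ] gap 58.3
 turn(tool) [ 0.006 -0.001 -0.003] shift tool-now [ 0.1 59.8  0.7] shift tool-target [-0.1 59.8  0.4] world [  0.4   0.1 -59.8]
```

Request:
jog_arm(rot=[[0,0,0],[0,0,0],[0,0,0],[0,0,0],[0,0,0],[0,0,0],[0,0,0],[0,0,0]], travel=[[0,25,0],[0,20,0],[0,12,0],[0,4,0],[0,0,0],[0,0,0],[0,0,0],[0,0,0]], claw=[55,50,50,45,0,0,0,0], grip_force=40)

```text
t: 9.17
eef_pos: [578.6, -307.4, 14.2]
orientation: [-1.569, -0.001, -1.629]
wrist_force: [0.3, -0.3, -0.4]
finger_gap: 0.315
```

```bash
python3 -c "
from geo import *
go(*F[12],12,-np.pi/2-.058)"
```

```text
t 9.17 pos [ 578.6 -307.4   14.2] rpy [-1.569e+00 -1.000e-03 -1.629e+00] gap 26.9
 turn(tool) [-0.002  0.     0.001] shift tool-now [-1.3  2.2 -2.8] shift tool-target [-1.3  2.2 -2.8] world [-2.7  1.4 -2.2]
```

Request:
jog_arm(rot=[[0,0,0],[0,0,0],[0,0,0],[0,0,0],[0,0,0],[0,0,0],[0,0,0],[0,0,0]], travel=[[0,0,0],[0,-15,0],[0,-30,0],[0,-40,0],[-15,-20,-3],[-30,0,-7],[-38,0,-9],[-38,0,-9]], claw=[0,0,0,0,0,0,0,0])

```text
t: 9.83
eef_pos: [557.0, -184.5, 120.0]
orientation: [-1.568, -0.001, -1.631]
wrist_force: [-0.0, 0.8, -0.6]
finger_gap: 0.313
```

Request:
jog_arm(rot=[[0,0,0],[0,0,0],[0,0,0],[0,0,0],[0,0,0],[0,0,0],[0,0,0],[0,0,0]], travel=[[-38,0,-9],[-38,0,-9],[-38,0,-9],[-38,0,-9],[-38,0,-9],[-38,0,-9],[-38,0,-8],[-38,0,-8]], claw=[0,0,0,0,0,0,0,0])

```text
t: 10.5
eef_pos: [504.5, 124.8, 119.3]
orientation: [-1.57, 0.001, -1.629]
wrist_force: [0.5, 1.1, -1.1]
finger_gap: 0.31
```

```bash
python3 -c "
from geo import *
go(*G[12],60,-np.pi/2-.058)"
```

```text
t 10.5 pos [504.5 124.8 119.3] rpy [-1.570e+00  1.000e-03 -1.629e+00] gap 26.5
 turn(tool) [-0.001 -0.    -0.001] shift tool-now [-37.2  59.3  -6.3] shift tool-target [-37.3  59.3  -6.2] world [ -4.   37.6 -59.3]
```

Request:
jog_arm(rot=[[0,0,0],[0,0,0],[0,0,0],[0,0,0],[0,0,0],[0,0,0],[0,0,0],[0,0,0]], travel=[[-25,0,-4],[-12,10,-2],[0,25,0],[0,30,0],[0,20,0],[0,8,0],[0,0,0],[0,0,0]], claw=[0,0,0,0,0,0,0,0])

```text
t: 11.17
eef_pos: [501.4, 159.3, 25.4]
orientation: [-1.57, -0.0, -1.63]
wrist_force: [0.2, 0.7, -0.3]
finger_gap: 0.314
```

```bash
python3 -c "
from geo import *
go(*G[12],18,-np.pi/2-.058)
from h import *
p=cams.get_image('scene');save(p,'pics/s4.png',(300,80,500,240),4)"
```

```text
t 11.17 pos [501.4 159.3  25.4] rpy [-1.57 -0.   -1.63] gap 26.8
 turn(tool) [-0.    -0.001  0.   ] shift tool-now [-3.   7.4 -1.2] shift tool-target [-3.   7.4 -1.1] world [-1.   3.1 -7.4]
```

View pics/s4.png

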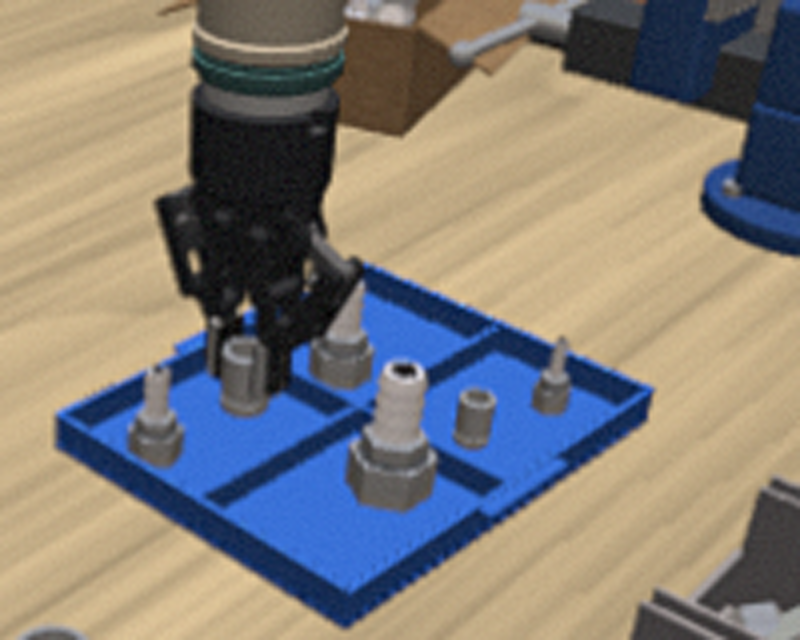

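Ferrule_12 is upright just above the floor in the near-right compartment. The finger only overlaps insert_19 in the view; it is about 70 mm away.

Request:
jog_arm(rot=[[0,0,0],[0,0,0],[0,0,0],[0,0,0],[0,0,0]], travel=[[-2,4,0],[0,2,0],[0,1,0],[0,1,0],[0,0,0]], claw=[0,0,0,0,0])

```text
t: 11.63
eef_pos: [501.2, 162.5, 17.8]
orientation: [-1.57, 0.001, -1.629]
wrist_force: [-0.7, 0.4, 5.9]
finger_gap: 0.313
```

Contact (5.9 N), so I release.

Request:
jog_arm(rot=[[0,0,0],[0,0,0],[0,0,0],[0,0,0],[0,0,0],[0,0,0],[0,0,0],[0,0,0]], travel=[[0,0,0],[0,0,0],[0,0,0],[0,0,0],[0,-15,0],[0,-30,0],[0,-40,0],[0,-25,0]], claw=[30,36,42,44,44,44,44,44])

```text
t: 12.3
eef_pos: [501.6, 161.9, 129.3]
orientation: [-1.569, 0.0, -1.629]
wrist_force: [1.6, 0.1, -0.4]
finger_gap: 0.515
```

```bash
python3 -c "
from geo import *
from h import *
p=cams.get_image('scene');save(p,'pics/s5.png',(300,80,500,240),4)
go(*F[19],80,-np.pi/2-.058)"
```

```text
t 12.35 pos [504.2 162.6 133. ] rpy [-1.563  0.003 -1.629] gap 43.7
 turn(tool) [-0.008 -0.001 -0.003] shift tool-now [247.6  53.  109.5] shift tool-target [247.5  53.  109.7] world [  95.2 -253.4  -53. ]
```

View pics/s5.png

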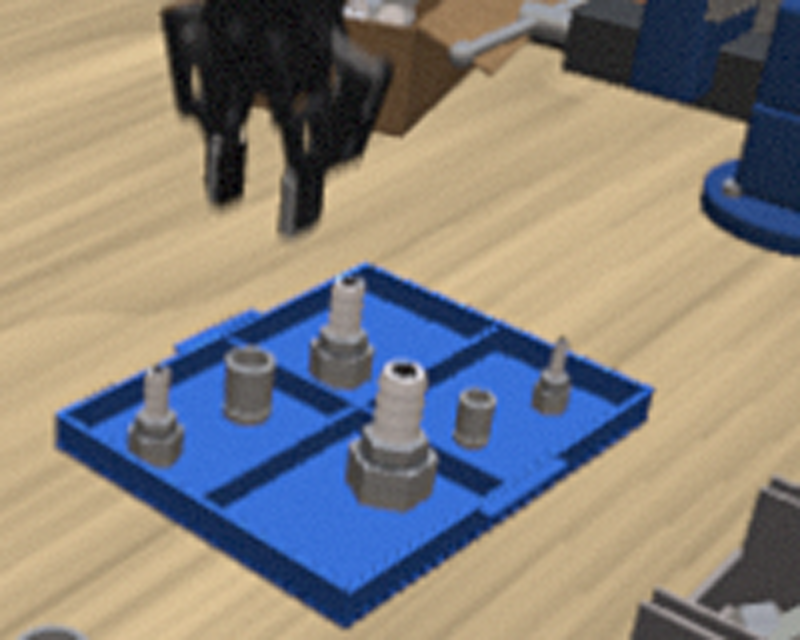

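Ferrule_12 stands upright beside insert_12. Next is ferrule_19.

Request:
jog_arm(rot=[[0,0,0],[0,0,0],[0,0,0],[0,0,0],[0,0,0],[0,0,0],[0,0,0],[0,0,0]], travel=[[25,0,11],[37,0,16],[37,0,16],[37,0,16],[37,0,16],[37,0,17],[30,15,14],[8,30,4]], claw=[55,62,66,66,66,66,66,66])

```text
t: 13.02
eef_pos: [600.9, -101.0, 84.9]
orientation: [-1.56, -0.006, -1.636]
wrist_force: [0.8, -0.0, 0.7]
finger_gap: 0.778
```

Request:
jog_arm(rot=[[0,0,0],[0,0,0]], travel=[[0,0,0],[0,0,0]], claw=[66,66])

```text
t: 13.18
eef_pos: [594.7, -92.0, 80.3]
orientation: [-1.575, 0.001, -1.63]
wrist_force: [0.2, 0.4, 0.4]
finger_gap: 0.775
```

```bash
python3 -c "
from geo import *
go(*F[19],19,-np.pi/2-.058)"
```

```text
t 13.18 pos [594.7 -92.   80.3] rpy [-1.575e+00  1.000e-03 -1.630e+00] gap 66.2
 turn(tool) [ 0.004 -0.002 -0.001] shift tool-now [-1.5 61.3  4.9] shift tool-target [-1.5 61.3  4.6] world [  4.7   1.2 -61.3]
```

Request:
jog_arm(rot=[[0,0,0],[0,0,0],[0,0,0],[0,0,0],[0,0,0],[0,0,0],[0,0,0],[0,0,0]], travel=[[-1,25,2],[0,20,1],[0,12,0],[0,4,0],[0,0,0],[0,0,0],[0,0,0],[0,0,0]], claw=[62,58,55,50,0,0,0,0], grip_force=45)

```text
t: 13.85
eef_pos: [600.0, -91.0, 22.0]
orientation: [-1.569, -0.0, -1.629]
wrist_force: [0.8, 0.9, -0.5]
finger_gap: 0.41
```

Request:
jog_arm(rot=[[0,0,0],[0,0,0]], travel=[[0,0,0],[0,0,0]], claw=[0,0])

```text
t: 14.02
eef_pos: [599.8, -91.0, 21.4]
orientation: [-1.57, -0.0, -1.629]
wrist_force: [-0.3, 0.4, 1.9]
finger_gap: 0.414
```

```bash
python3 -c "
from geo import *
go(*G[19],125,-np.pi/2-.058)"
```

```text
t 14.02 pos [599.8 -91.   21.4] rpy [-1.57  -0.    -1.629] gap 35.3
 turn(tool) [-0.001 -0.     0.   ] shift tool-now [-381.2 -103.7 -113.8] shift tool-target [-381.2 -103.6 -113.8] world [-91.5 387.2 103.6]
```

Request:
jog_arm(rot=[[0,0,0],[0,0,0],[0,0,0],[0,0,0],[0,0,0],[0,0,0],[0,0,0],[0,0,0]], travel=[[0,-15,0],[0,-30,0],[0,-40,0],[-15,-28,-5],[-30,0,-9],[-38,0,-11],[-38,0,-11],[-38,0,-11]], claw=[0,0,0,0,0,0,0,0])

```text
t: 14.68
eef_pos: [561.2, 71.9, 134.5]
orientation: [-1.57, 0.001, -1.63]
wrist_force: [1.3, -0.0, -1.4]
finger_gap: 0.408
```

Request:
jog_arm(rot=[[0,0,0],[0,0,0],[0,0,0],[0,0,0],[0,0,0],[0,0,0],[0,0,0],[0,0,0]], travel=[[-38,0,-11],[-38,0,-11],[-38,0,-11],[-38,0,-12],[-38,0,-12],[-25,0,-7],[-8,10,-2],[0,25,0]], claw=[0,0,0,0,0,0,0,0])

```text
t: 15.35
eef_pos: [509.7, 302.4, 101.0]
orientation: [-1.566, 0.006, -1.623]
wrist_force: [0.9, 0.4, -2.5]
finger_gap: 0.415
```

Request:
jog_arm(rot=[[0,0,0],[0,0,0]], travel=[[0,20,0],[0,0,0]], claw=[0,0])

```text
t: 15.52
eef_pos: [506.1, 295.5, 75.5]
orientation: [-1.576, -0.004, -1.629]
wrist_force: [-1.0, -0.0, -2.0]
finger_gap: 0.407
```

```bash
python3 -c "
from geo import *
from h import *
p=cams.get_image('scene');save(p,'pics/s6.png',(300,60,500,220),4)
go(*G[19],26,-np.pi/2-.058)"
```

```text
t 15.57 pos [507.3 295.5  77.3] rpy [-1.574 -0.003 -1.629] gap 35.3
 turn(tool) [ 0.004 -0.001  0.003] shift tool-now [-0.8 51.2  1. ] shift tool-target [-0.7 51.3  0.8] world [  0.9   0.6 -51.3]
```

View pics/s6.png

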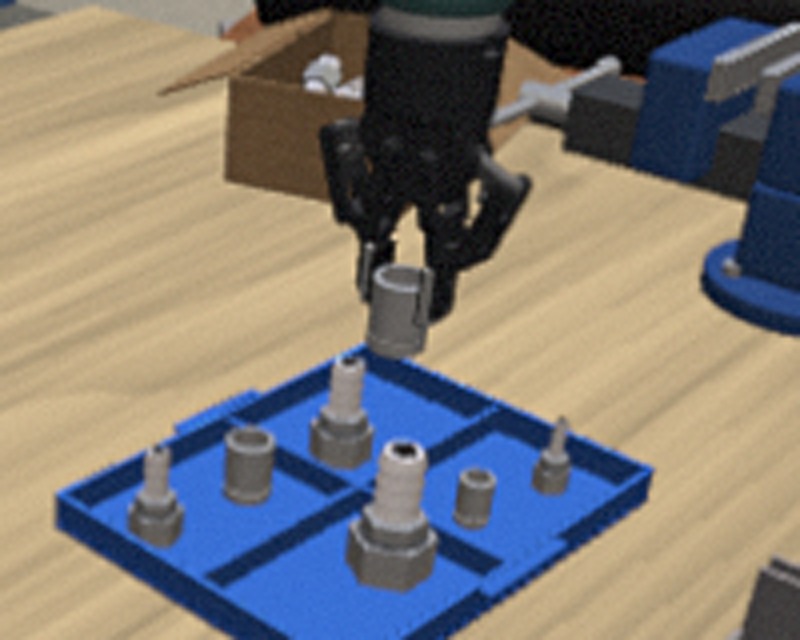

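Ferrule_19 hangs upright over the free end of insert_19's compartment. I lower it now.

Request:
jog_arm(rot=[[0,0,0],[0,0,0],[0,0,0],[0,0,0],[0,0,0],[0,0,0],[0,0,0]], travel=[[0,20,1],[0,18,0],[0,8,0],[0,3,0],[0,1,0],[0,0,0],[0,0,0]], claw=[0,0,0,0,0,0,0])

```text
t: 16.15
eef_pos: [510.6, 297.1, 30.0]
orientation: [-1.569, 0.001, -1.629]
wrist_force: [0.5, 0.5, -1.0]
finger_gap: 0.412
```

Request:
jog_arm(rot=[[0,0,0],[0,0,0],[0,0,0],[0,0,0],[0,0,0],[0,0,0]], travel=[[0,2,-1],[0,1,-1],[0,1,0],[0,0.5,0],[0,0.5,0],[0,0,0]], claw=[0,0,0,0,0,0])

```text
t: 16.65
eef_pos: [507.6, 297.3, 25.3]
orientation: [-1.571, 0.001, -1.629]
wrist_force: [-2.3, -0.4, 10.7]
finger_gap: 0.407
```

Contact (10.7 N), so I release.

Request:
jog_arm(rot=[[0,0,0],[0,0,0],[0,0,0],[0,0,0],[0,0,0],[0,0,0],[0,0,0],[0,0,0]], travel=[[0,0,0],[0,0,0],[0,0,0],[0,0,0],[0,-15,0],[0,-30,0],[0,-40,0],[0,-25,0]], claw=[38,43,48,50,50,50,50,50])

```text
t: 17.32
eef_pos: [508.7, 297.0, 136.4]
orientation: [-1.569, 0.001, -1.629]
wrist_force: [1.6, 0.3, -0.6]
finger_gap: 0.589
```

```bash
python3 -c "
from geo import *
from h import *
p=cams.get_image('scene');save(p,'pics/s7.png',(300,60,500,220),4)
go(*F[25],90,-np.pi/2-.058)"
```

```text
t 17.37 pos [511.3 298.2 140.6] rpy [-1.563  0.005 -1.629] gap 49.8
 turn(tool) [-0.008 -0.001 -0.005] shift tool-now [586.3  47.4 -22.1] shift tool-target [586.1  50.6 -22. ] world [ -55.9 -583.8  -50.6]
```

View pics/s7.png

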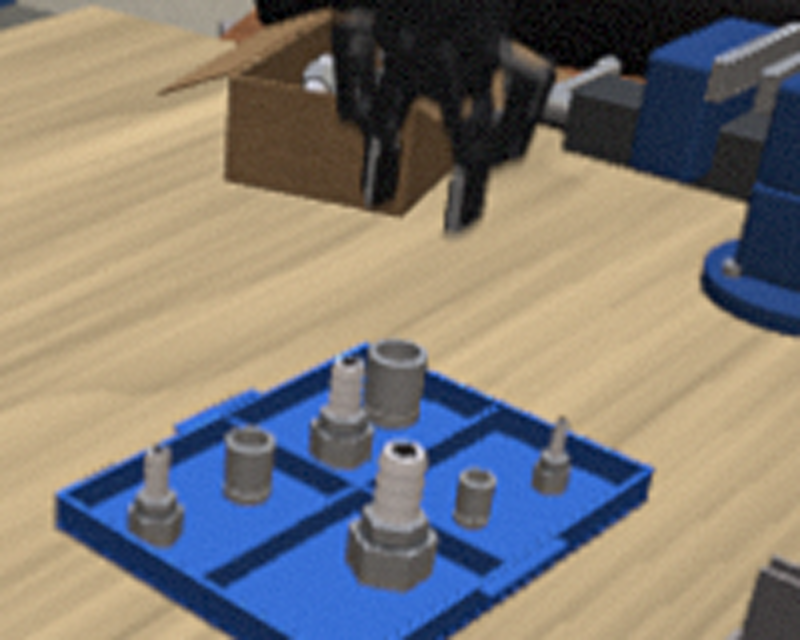

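Ferrule_19 stands upright beside insert_19. Next is ferrule_25.

Request:
jog_arm(rot=[[0,0,0],[0,0,0],[0,0,0],[0,0,0],[0,0,0],[0,0,0],[0,0,0],[0,0,0]], travel=[[25,0,-1],[40,0,-1.5],[40,0,-1.5],[40,0,-1.5],[40,0,-1.5],[40,0,-1.5],[40,0,-1.5],[40,0,-1.5]], claw=[60,65,70,74,74,74,74,74])

```text
t: 18.03
eef_pos: [478.1, -8.5, 133.7]
orientation: [-1.571, -0.0, -1.628]
wrist_force: [0.8, -0.3, 0.6]
finger_gap: 0.869
```

Request:
jog_arm(rot=[[0,0,0],[0,0,0],[0,0,0],[0,0,0],[0,0,0],[0,0,0],[0,0,0],[0,0,0]], travel=[[40,0,-1.5],[40,0,-1.5],[40,0,-1.5],[40,0,-1.5],[40,0,-1.5],[40,0,-1.5],[30,0,-1],[10,10,0]], claw=[74,74,74,74,74,74,74,74])

```text
t: 18.7
eef_pos: [451.9, -293.3, 125.2]
orientation: [-1.567, -0.006, -1.636]
wrist_force: [0.4, -0.7, -0.2]
finger_gap: 0.865
```

Request:
jog_arm(rot=[[0,0,0],[0,0,0],[0,0,0]], travel=[[0,25,0],[0,0,0],[0,0,0]], claw=[74,74,74])

```text
t: 18.95
eef_pos: [451.3, -284.3, 97.7]
orientation: [-1.574, 0.003, -1.629]
wrist_force: [0.9, 0.5, -1.0]
finger_gap: 0.862
```

```bash
python3 -c "
from geo import *
go(*F[25],26,-np.pi/2-.058)"
```

```text
t 18.95 pos [ 451.3 -284.3   97.7] rpy [-1.574  0.003 -1.629] gap 73.6
 turn(tool) [ 0.003  0.    -0.003] shift tool-now [ 1.2 71.7  4.4] shift tool-target [ 1.  71.7  4.1] world [  4.1  -1.3 -71.7]
```

Request:
jog_arm(rot=[[0,0,0],[0,0,0],[0,0,0],[0,0,0],[0,0,0],[0,0,0],[0,0,0],[0,0,0]], travel=[[1,30,2],[0,25,2],[0,14,0],[0,4,0],[0,0,0],[0,0,0],[0,0,0],[0,0,0]], claw=[74,70,68,64,60,0,0,0], grip_force=50)

```text
t: 19.62
eef_pos: [457.1, -287.0, 27.5]
orientation: [-1.569, -0.001, -1.628]
wrist_force: [0.6, 1.3, 5.3]
finger_gap: 0.528
```

Request:
jog_arm(rot=[[0,0,0],[0,0,0],[0,0,0]], travel=[[0,0,0],[0,0,0],[0,0,0]], claw=[0,0,0])

```text
t: 19.87
eef_pos: [457.1, -287.0, 27.5]
orientation: [-1.569, -0.0, -1.628]
wrist_force: [-0.7, 0.7, 6.9]
finger_gap: 0.527
```

```bash
python3 -c "
from geo import *
go(*G[25],140,-np.pi/2-.058)"
```

```text
t 19.87 pos [ 457.1 -287.    27.5] rpy [-1.569 -0.    -1.628] gap 45.0
 turn(tool) [-0.002  0.     0.   ] shift tool-now [-391.1 -112.4  121.6] shift tool-target [-391.2 -112.5  121.2] world [143.7 383.5 112.5]
```

Request:
jog_arm(rot=[[0,0,0],[0,0,0],[0,0,0],[0,0,0],[0,0,0],[0,0,0],[0,0,0],[0,0,0]], travel=[[0,-15,0],[0,-30,0],[0,-40,0],[-12,-27,4],[-26,0,8],[-35,0,11],[-37,0,11],[-37,0,11]], claw=[0,0,0,0,0,0,0,0])

```text
t: 20.53
eef_pos: [510.3, -141.6, 138.9]
orientation: [-1.569, -0.0, -1.63]
wrist_force: [0.5, -0.1, -2.4]
finger_gap: 0.522
```

Request:
jog_arm(rot=[[0,0,0],[0,0,0],[0,0,0],[0,0,0],[0,0,0],[0,0,0],[0,0,0],[0,0,0]], travel=[[-37,0,11],[-37,0,11],[-37,0,12],[-37,0,12],[-37,0,12],[-35,0,11],[-20,0,6],[-4,10,1]], claw=[0,0,0,0,0,0,0,0])

```text
t: 21.2
eef_pos: [602.4, 103.7, 129.4]
orientation: [-1.566, 0.005, -1.621]
wrist_force: [0.1, 1.0, -1.9]
finger_gap: 0.522
```

Request:
jog_arm(rot=[[0,0,0],[0,0,0],[0,0,0]], travel=[[0,25,0],[0,10,0],[0,0,0]], claw=[0,0,0])

```text
t: 21.45
eef_pos: [597.2, 95.4, 90.5]
orientation: [-1.576, -0.002, -1.63]
wrist_force: [-0.4, -0.8, -2.9]
finger_gap: 0.527
```

```bash
python3 -c "
from geo import *
from h import *
p=cams.get_image('scene');save(p,'pics/s8.png',(300,80,500,240),4)
go(*G[25],32,-np.pi/2-.058)"
```

```text
t 21.5 pos [598.3  95.2  92. ] rpy [-1.574e+00 -1.000e-03 -1.630e+00] gap 44.9
 turn(tool) [ 0.003 -0.001  0.001] shift tool-now [-1.5 59.9  2.6] shift tool-target [-1.4 60.   2.4] world [  2.4   1.3 -60. ]
```

View pics/s8.png

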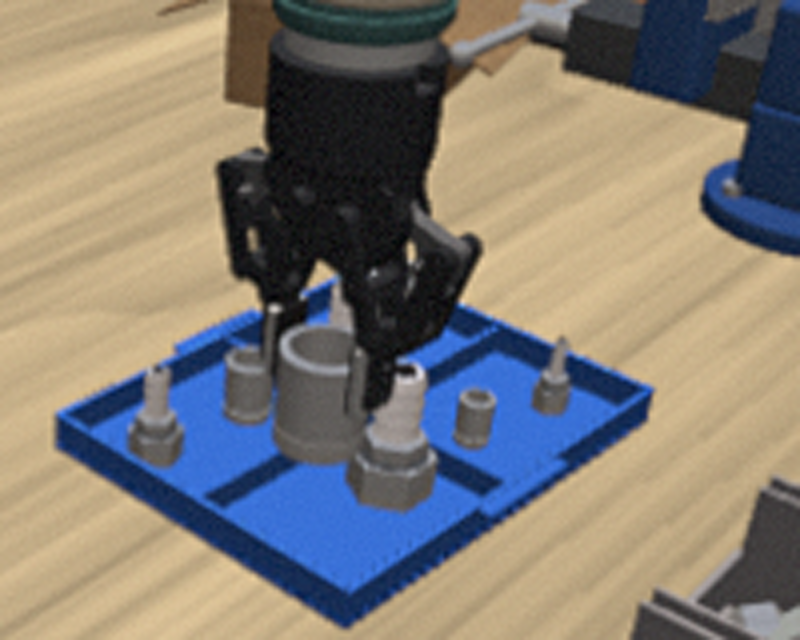

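Ferrule_25 is held upright (crop 320,390), about 60 mm above its spot and clear of insert_25.

Request:
jog_arm(rot=[[0,0,0],[0,0,0],[0,0,0],[0,0,0],[0,0,0],[0,0,0],[0,0,0]], travel=[[-1,22,1],[0,20,0],[0,11,0],[0,5,0],[0,1,0],[0,0,0],[0,0,0]], claw=[0,0,0,0,0,0,0])

```text
t: 22.08
eef_pos: [601.7, 97.1, 35.0]
orientation: [-1.569, 0.0, -1.629]
wrist_force: [0.1, -1.0, -1.4]
finger_gap: 0.525
```

Request:
jog_arm(rot=[[0,0,0],[0,0,0],[0,0,0],[0,0,0],[0,0,0],[0,0,0]], travel=[[0,1,0],[0,1,0],[0,1,0],[0,0.5,0],[0,0.5,0],[0,0,0]], claw=[0,0,0,0,0,0])

```text
t: 22.58
eef_pos: [601.3, 97.5, 31.5]
orientation: [-1.57, 0.001, -1.629]
wrist_force: [-3.1, -0.3, 8.5]
finger_gap: 0.523
```

Request:
jog_arm(rot=[[0,0,0],[0,0,0],[0,0,0],[0,0,0],[0,0,0],[0,0,0],[0,0,0],[0,0,0]], travel=[[0,0,0],[0,0,0],[0,0,0],[0,0,0],[0,-15,0],[0,-30,0],[0,-40,0],[0,-25,0]], claw=[48,53,58,60,60,60,60,60])

```text
t: 23.25
eef_pos: [601.8, 97.0, 142.5]
orientation: [-1.568, 0.0, -1.629]
wrist_force: [0.9, 0.4, -0.1]
finger_gap: 0.703
```

Request:
jog_arm(rot=[[0,0,0],[0,0,0],[0,0,0],[0,0,0],[0,0,0],[0,0,0],[0,0,0],[0,0,0]], travel=[[20,0,0],[35,0,0],[35,0,0],[35,0,0],[35,0,0],[20,0,0],[0,0,0],[0,0,0]], claw=[60,60,60,60,60,60,60,60])

```text
t: 23.92
eef_pos: [590.1, -84.2, 139.9]
orientation: [-1.571, -0.0, -1.632]
wrist_force: [0.7, 1.3, -0.0]
finger_gap: 0.704
```

Run:
```python
from fit import *
from geo import T,G
q=T
D={6:(20,30),12:(28,38),19:(36,46),25:(46,54)}
save(P['scene'],'pics/sf.png',(300,80,500,240),4); save(P['top'],'pics/tf.png',(150,100,350,240),4)
for n,(d,h) in D.items():
    def cst(w,cs):
        s=0
        for c in cs:
            g=cv2.cvtColor(P[c]['frame'],cv2.COLOR_RGB2HSV)[...,1].astype(float)
            m=mask(P[c],cyl(w[0],w[1],d,h,4)); r=np.clip(mask(P[c],cyl(w[0],w[1],d+12,h+8,0))-m,0,1)
            s+=(m*g).sum()/m.sum()-(r*g).sum()/r.sum()
        return s
    for cs in (('top',),('scene',)):
        x,y=G[n]; r=minimize(cst,[x,y],args=(cs,),method='Nelder-Mead',options=dict(initial_simplex=[[x-4,y-4],[x+5,y],[x,y+5]])); print(n,cs,r.x.round(1),G[n].round(1),round(r.fun))
for p in P.values():
    print([(np.round(cw(p,r['position'])).tolist(),round(r['conf'],2)) for r in spot_point(p,'insert_6')])
```

```text
6 ('top',) [607.9 230.8] [608.6 230.2] -130
6 ('scene',) [609.3 230.1] [608.6 230.2] -143
12 ('top',) [513.5 162.3] [500.4 162.4] 0
12 ('scene',) [501.  163.8] [500.4 162.4] -147
19 ('top',) [506.4 297. ] [508.2 296.2] -128
19 ('scene',) [507.9 297.3] [508.2 296.2] -80
25 ('top',) [600.4  99.6] [600.8  96.4] -65
25 ('scene',) [600.7  99.6] [600.8  96.4] -125
[([602.0, 162.0, 7.0], 0.65), ([514.0, 242.0, 3.0], 0.62), ([622.0, 295.0, 5.0], 0.45), ([551.0, 193.0, -0.0], 0.32)]
[([492.0, 95.0, 7.0], 0.69), ([605.0, 160.0, 4.0], 0.66), ([516.0, 232.0, 1.0], 0.65), ([619.0, 292.0, 5.0], 0.47), ([509.0, 296.0, 6.0], 0.43)]
```

View pics/sf.png

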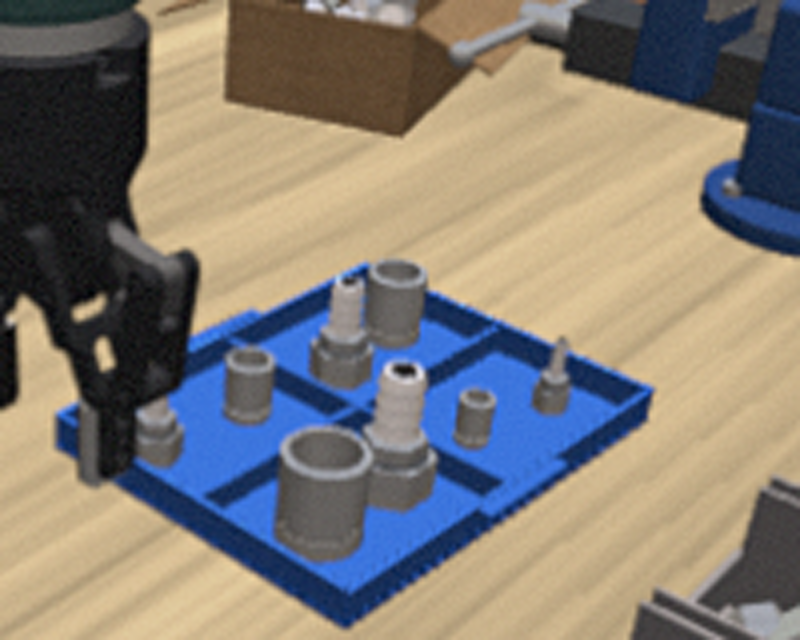

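View pics/tf.png

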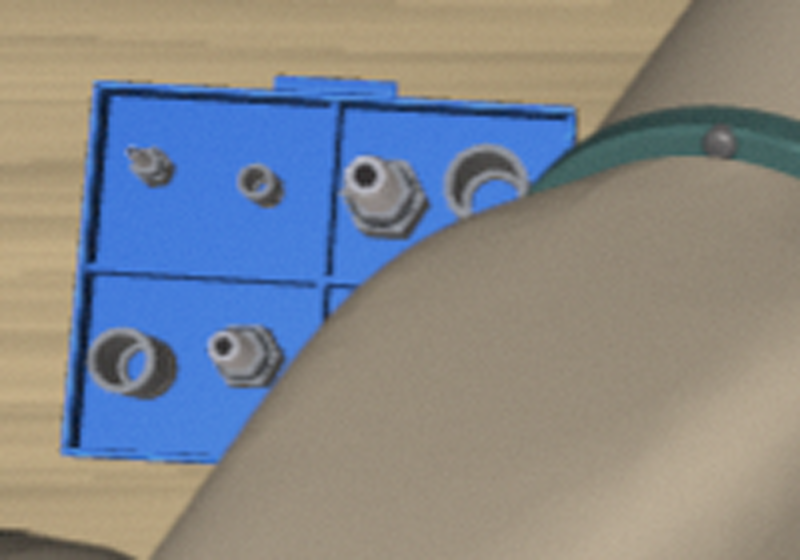

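All four ferrules stand upright beside their inserts. The arm hides ferrule_12 from the top camera, but the scene camera shows it standing at (501,164). Handing in.

```bash
python3 -c "
from plant import ticket; print(ticket.close_job())"
```

```text
the job is handed in; nothing more can be done
None
```

All four ferrules now stand upright on the tray floor, each beside the insert of its size. I placed them in the order 6, 12, 19, 25 and handed the job in at about 24 s on the robot's clock. The red look-alike was never gripped or approached.

- **Ferrule positions:** In the final pictures the ferrules measured within about 3 mm of where I aimed them, roughly 60 mm from their inserts. All of the set-downs made gentle contact, 13 N or less in the readings taken there.
- **Inserts:** They look undisturbed. The trained network's readings put them where they were at the start, to within its few millimetres of error.
- **Check that failed:** The top camera could not confirm ferrule_12 or insert_12, because the arm hid that compartment. The top fit for ferrule_12 (513, 162) is therefore meaningless. The scene camera shows it standing at about (501, 164), next to insert_12.
- **False report:** The network also gave two extra low-confidence "inserts". One was ferrule_19 itself, and the other was at the crossing of the tray dividers. I discounted both.

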